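Fetch the culture flask from behind the media bottles on the warming plate

ROBOT

A 6-joint arm with a two-finger parallel gripper is mounted at the origin on the work surface. World frame = base frame: x ahead of the robot, y to its left, z up, the work surface at z = 0. Lengths are in mm, angles in rad, forces in N, time in s.
With the tool pointing down it reaches from about 275 to 750 mm from the base axis. Payload 10.2 kg.
Tool frame: the origin (TCP) lies at the very end of the fingers, on their centre line; the grasp point (between the pads) lies 19 mm behind it; z points along the fingers, y is the line along which they close (so a half turn about z gives the same grasp; the last joint's range is limited). The gripper opens to 85 mm and grips with 20 to 120 N. Pads are 22 mm wide; open, the fingers measure 114 mm over their backs; the gripper's body (76 mm by 85 mm) begins 54 mm behind the grasp point. The pads swing forward as they close: fully open they stand 13 mm farther back than shut.
Start: joints at [0.898, 0.313, 1.498, -0, 1.331, -0.223], TCP at [228.275, 472.78, 197.294] pointing down, gripper open.
Joint ranges: [-2.94, 2.94], [-0.97, 2.17], [0.19, 2.56], [-1.23, 4.37], [0.02, 3.11], [-2.88, 2.88]. Speed limits (rad/s): [2.39, 2.39, 3.01, 3.14, 3.14, 3.14].

INTERFACE

Orientations are given as a unit quaternion [w, x, y, z].
In Python, from rig import ctrl, vision gives the robot as it stands. The module is installed in compiled form; this text tells all that it offers.
- The arm moves only by the tool play_rows, never from a script. Its arguments are lists of equal length, an entry for each row: "translation": the shift along the tool's x, y, z in m, a list of three; "rotation": the turn, a rotation vector about the tool's x, y, z in rad, a list of three; "gripper": the gripper's target within -1 to 1 (shut at 1, half-way at 0, fully open at -1). A call has 1 to 10 rows; each row is the pose to reach, as a shift and turn from the pose commanded when the call began, along the tool's axes at that moment; what a row does not reach only later rows make up. A row lasts 1/8 s, in which the tool goes at most 62.5 mm and 10.7 degrees, less where a joint would pass 70% of its speed; a pose out of reach is approached as far as the arm can. A call with a gripper value outside its range is refused whole. The fingers move at their own pace and stop on an object; "force" is the grip in N (left out, the last holds). Time passes only in rows, so rows that repeat a pose let the fingers close. It gives the time, the measured TCP pose, the force, the opening and the grip force at its end, in the units of the state.
- ctrl.sense(): the state, without advancing time (a new reading comes with each control period).
- vision.capture(name): name is "scene" or "top"; returns a dict with "pixels" (384x512x3 uint8, red, green, blue), "vfov" (degrees; the focal length in pixels is half the picture's height over the tangent of half this angle, whatever the lens; pixels are square), "cx", "cy" (the principal point, pixels), "rvec" (rotation vector, rad) and "tvec" (3), from world to camera coordinates, as OpenCV has them. Camera axes: x right, y down, z forward; pixel columns grow to the right and rows downward; lengths in mm; the calibration is good to about 2 mm. A picture is of the moment at which its call begins. There is no depth.
- ctrl.finish_job(): hands the job in; it is judged then, once.
The state is a dict: "time_s": time; "joints": joint angles; "dq": joint speeds; "tau": joint torques, N m; "eef_pos": TCP position; "ee_rot": TCP orientation; "force": force on the tool from outside, world axes, zero at the start; "wrist_torque": the same for the moment, N m; "grip_width": opening from 0.0 (shut) to 1.0 (fully open); "grip_force": force on a finger pad.
Only numpy, scipy, OpenCV 4.12 (cv2) and the standard library are available. Lean on these libraries where they do the work, as an engineer would, in place of code of your own. Each camera call takes 0.05 s, during which the arm holds its last target. There are 200 camera calls.

TASK

The culture flask lies on the warming plate behind two bottles and a tube. Take all three out of its way and stand them in the steel tray, never laying one over, then lift the flask out, keeping it level, and lay it flat on the stage of the imaging station, centred on the lens window and in line with the corner marks. When the flask is there, put the bottles and the tube back, each upright in the holder block it came out of, and leave the six-well plate where it is.

Things in the scene. Friction and masses are not known exactly. Their poses are not given: they have to be found in the camera images.
- bottle_large: Larger of two white round screw-cap bottles: 46 mm across, 120 mm tall, 0.13 kg. White ribbed cap, 36 mm across, is its top 22 mm; below it a narrower neck, then a shoulder reaching full width 42 mm below the top. Starts standing in block_large. Origin: centre of its underside, z up. Keep upright.
- bottle_small: Smaller white round screw-cap bottle: 38 mm across, 112 mm tall, 0.08 kg. White ribbed cap, 28 mm across, is its top 20 mm; shoulder reaches full width 40 mm below the top. Starts standing in block_small. Origin: centre of its underside, z up. Keep upright.
- tube: White self-standing screw-cap tube with thin grey rings: 30 mm across at its skirt (lowest 20 mm), 28 mm above, 116 mm tall, 0.06 kg. White cap, 34 mm across, is its top 20 mm. Starts standing in block_tube. Origin: centre of its underside, z up. Keep upright.
- block_large: Fixed aluminium block 68 x 68 x 20 mm, home of bottle_large: in its top one round blind bore 58 mm across, 12 mm deep, 3 mm chamfer. The three blocks stand on the warming plate in a row on the robot's side of the flask, 72 mm apart centre to centre, in any order. Origin: centre of its underside (on the plate); bore floor 8 mm above it.
- block_small: As block_large, same outer size, home of bottle_small: bore 50 mm across, 12 mm deep, floor 8 mm above the origin (centre of its underside).
- block_tube: As block_large, same outer size, home of the tube: bore 42 mm across, 12 mm deep, floor 8 mm above the origin (centre of its underside).
- flask: Clear flat culture flask, blue cap, lying on the warming plate (fixed white slab 210 x 250, 35 mm high, dark top) behind the blocks, long side along their row. Body 70 (x) x 50 (y) x 26 mm (z), then shoulder, neck and 26 mm cap along +x to 80 mm from the origin; 0.07 kg. Take it across the 50 mm. Origin: centre of the body's underside, z up. Keep level.
- imager: Fixed white box 240 (x) x 190 mm (y) with a flat black stage, top 80 mm above the bench. In its middle a flush round lens window, 30 mm, framed by 4 flat white corner marks (60 mm in x, 80 in y). The flask's body is centred there, its length along y, cap to either end. Lamp arm tilted back at the +x end: from x = 110 mm, up to 185 mm high. Origin: underside centre, below the window.
- tray: Fixed flat stainless steel tray, the side area: 260 mm (x) by 140 mm (y), rim 14 mm high, walls and floor about 2 mm thick. Room for the two bottles and the tube standing anywhere in it. Origin: centre of its underside, on the bench.
- well_plate: Bystander: clear six-well plate with lid, 86 x 128 x 20 mm, lying loose on the bench beyond the warming plate. Leave it alone. Origin: centre of its underside.
There are look-alikes about, which are no part of the job. Leave any orange or purple look-alike of the flask alone.

How it is judged:
By the outcome, as a careful person would: the job done as asked, in the order asked, and still so for the second after the job is handed in, with the robot touching nothing.
It also fails if it takes over 144 s, if anything falls off the work surface, if the arm or the gripper's body presses on something with over 40 N, if the wrist force passes 120 N, or if a joint passes its speed limit or range.

## Working session

There is one attempt and no reset: what is moved stays moved. The work goes in short steps, Python scripts to look and compute and a tool call to move; the robot and the scene stay as the last step left them, time stands still between calls to the robot, and variables do not carry over. Pictures are saved under pics/ and viewed, at most 14 in all, crops included, and the job is handed in when it is done.

Besides the shell and the picture viewer there is one more tool, called after ">>>" by a JSON object that holds its "api" and its "payload". play_rows: Moves the arm, as the interface text tells. Its arguments: {"type":"object","properties":{"translation":{"type":"array"},"rotation":{"type":"array"},"gripper":{"type":"array"},"force":{"type":"number"}},"required":["translation","rotation","gripper"]}

```bash
mkdir -p pics; cat > h.py <<'E'
import numpy as np, cv2
from rig import ctrl, vision
from scipy.spatial.transform import Rotation as R
def cap(n,save=None):
    c=vision.capture(n)
    f=192/np.tan(np.radians(c["vfov"]/2)); c["K"]=np.array([[f,0,c["cx"]],[0,f,c["cy"]],[0,0,1.]])
    c["R"]=cv2.Rodrigues(np.array(c["rvec"],float))[0]; c["t"]=np.array(c["tvec"],float).ravel()
    if save: cv2.imwrite("pics/"+save,cv2.cvtColor(c["pixels"],cv2.COLOR_RGB2BGR))
    return c
def onplane(c,u,v,z):
    d=c["R"].T@np.linalg.inv(c["K"])@[u,v,1]; o=-c["R"].T@c["t"]
    return (o+d*(z-o[2])/d[2]).round(1)
def proj(c,p):
    return cv2.projectPoints(np.array(p,float).reshape(-1,3),np.array(c["rvec"],float),c["t"],c["K"],None)[0].reshape(-1,2).round(1)
E
python3 - <<'E'
from h import *
for n in("scene","top"):
    c=cap(n); cv2.imwrite(f"pics/{n}0.png",cv2.resize(cv2.cvtColor(c["pixels"],cv2.COLOR_RGB2BGR),(800,600)))
    print(n,c["vfov"],c["K"],(-c["R"].T@c["t"]).round(),c["R"].round(3))
s=ctrl.sense();print(s)
print(R.from_quat(np.roll(s["ee_rot"],-1)).as_matrix().round(3))
E
```

```text
scene 44.85758196218114 [[465.16333319   0.         258.97000477]
 [  0.         465.16333319 186.71915981]
 [  0.           0.           1.        ]] [1404.  -90. 1304.] [[ 0.08   0.997  0.013]
 [ 0.814 -0.058 -0.578]
 [-0.575  0.057 -0.816]]
top 46.29397772535203 [[449.11671256   0.         257.20213274]
 [  0.         449.11671256 190.7929411 ]
 [  0.           0.           1.        ]] [ 448.   -5. 1251.] [[ 0.015 -1.     0.006]
 [-0.998 -0.015 -0.055]
 [ 0.055 -0.006 -0.998]]
{'time_s': 0.1, 'joints': array([ 8.97614643e-01,  3.13360997e-01,  1.49833428e+00, -5.19023020e-05,
        1.33099915e+00, -2.23414874e-01]), 'dq': array([ 5.55769471e-05, -2.34256935e-03, -3.24978024e-03, -8.73595242e-04,
       -1.16764650e-03, -6.36765617e-05]), 'tau': array([ 4.10950437e-03, -4.12901151e+01, -2.60139030e+01, -6.57274222e-05,
        3.04571688e-03,  2.92058371e-05]), 'eef_pos': array([228.11176827, 472.56417346, 196.81933659]), 'ee_rot': array([-2.16058618e-04,  2.22986649e-01,  9.74821343e-01, -5.07378060e-04]), 'force': array([-0.10986468,  0.09594638,  0.53894967]), 'wrist_torque': array([0.04267655, 0.00272393, 0.00986724]), 'grip_force': 0.0, 'grip_width': 0.9995401611387205}
[[-0.901  0.435 -0.001]
 [ 0.435  0.901 -0.001]
 [ 0.    -0.001 -1.   ]]
```

View pics/scene0.png

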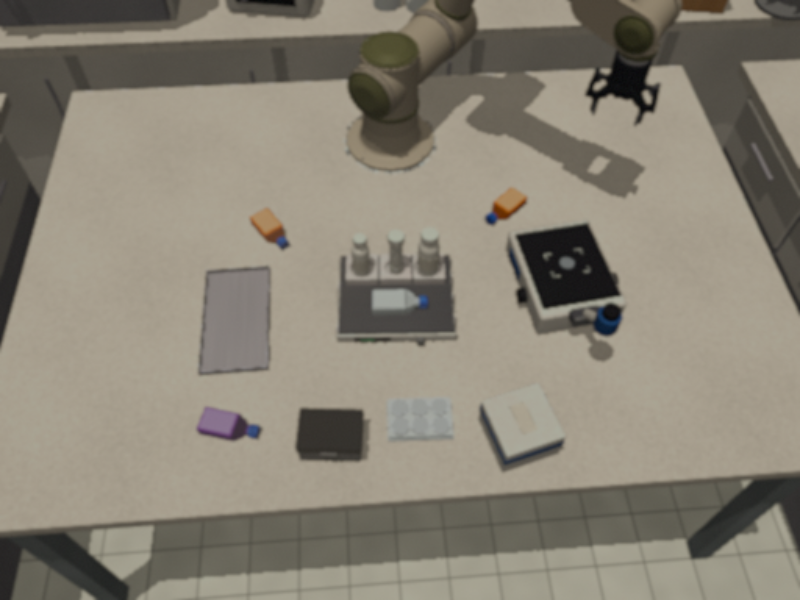

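View pics/top0.png

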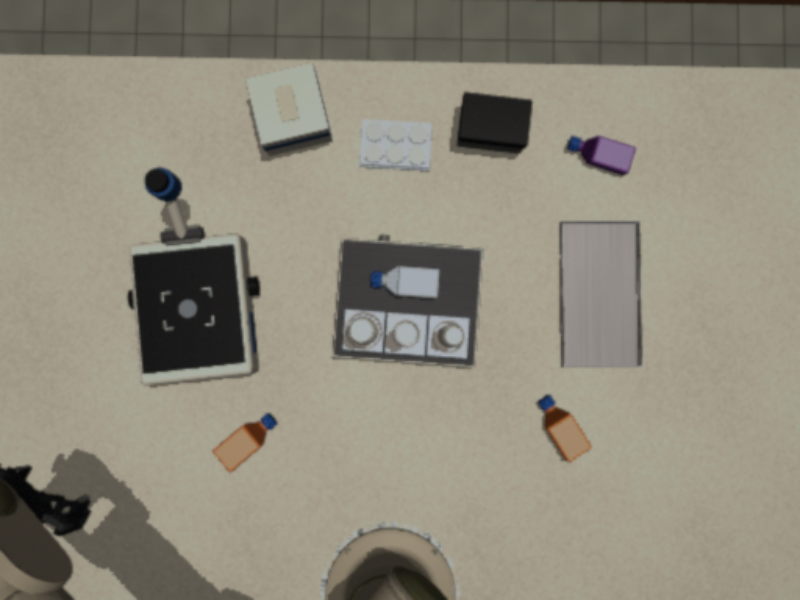

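The top picture shows the warming plate at (407,302), with the large bottle (362,330), tube (405,333) and small bottle (450,336) in front of it. The clear flask is at (415,283), the tray at (600,295) and the imager window at (188,308).
Look-alikes for the flask: two orange ones at (243,443) and (567,435), and a purple one at (608,155). The white box at (288,108) and black box at (495,122) are also out. I choose the clear flask with the blue cap on the plate.

```bash
python3 - <<'E'
from h import *
c=cap("top","t1.png"); s=cap("scene","s1.png")
a=cv2.cvtColor(c["pixels"],cv2.COLOR_RGB2BGR)
A=cv2.resize(a[145:245,205:320],None,fx=5,fy=5,interpolation=cv2.INTER_CUBIC)  # 575x500
b=cv2.cvtColor(s["pixels"],cv2.COLOR_RGB2BGR)
B=cv2.resize(b[140:225,210:300],None,fx=6,fy=6,interpolation=cv2.INTER_CUBIC)
cv2.imwrite("pics/cA.png",A);cv2.imwrite("pics/cB.png",B)
k=.64
print("blocks approx",[onplane(c,u*k,v*k,55) for u,v in((364,333),(406,334),(448,337))])
print("caps approx",[onplane(c,u*k,v*k,z) for u,v,z in((362,329,163),(405,333,159),(451,336,155))])
print("flask",onplane(c,417*k,283*k,61),"tray",[onplane(c,u*k,v*k,14) for u,v in((560,222),(640,222),(641,366),(560,366))])
# imager: white marks on stage
hsv=cv2.cvtColor(c["pixels"],cv2.COLOR_RGB2HSV)
m=(hsv[...,2]>90).astype(np.uint8); m[:180]=0;m[215:]=0;m[:,:98]=0;m[:,142:]=0
n,l,st,ce=cv2.connectedComponentsWithStats(m)
for i in range(1,n):
    if st[i,4]>3: print("mark",st[i],ce[i].round(1),onplane(c,*ce[i],80))
# dark stage
d=(hsv[...,2]<60).astype(np.uint8); d[:150]=0; d[246:]=0; d[:,:80]=0;d[:,165:]=0
cn=max(cv2.findContours(d,0,2)[0],key=cv2.contourArea); 
bx=cv2.boxPoints(cv2.minAreaRect(cn)); print("stage",[onplane(c,*p,80) for p in bx])
# plate
d=((hsv[...,2]<90)).astype(np.uint8); d[:145]=0; d[240:]=0; d[:,:205]=0;d[:,320:]=0
cn=max(cv2.findContours(d,0,2)[0],key=cv2.contourArea)
bx=cv2.boxPoints(cv2.minAreaRect(cn)); print("plate",[onplane(c,*p,35) for p in bx])
E
```

```text
blocks approx [array([453.1,  51.4,  55. ]), array([452.5, -20.1,  55. ]), array([448.4, -91.7,  55. ])]
caps approx [array([458.7,  49.5, 163. ]), array([453.6, -17.2, 159. ]), array([450. , -89.1, 155. ])]
flask [539.4 -37.4  61. ] tray [array([ 655.7, -291.6,   14. ]), array([ 658. , -434.3,   14. ]), array([ 402.6, -435.1,   14. ]), array([ 400.5, -292.3,   14. ])]
mark [129 184   6   5  13] [132.4 185. ] [522.3 313.9  80. ]
mark [103 187   5   6  13] [104.2 188.8] [511.3 387.1  80. ]
mark [115 192  11  11  93] [119.8 197. ] [490.5 345.6  80. ]
mark [131 202   6   7  17] [134.5 205.6] [468.5 306.9  80. ]
mark [105 205   5   6  10] [106.1 208.4] [460.3 380.3  80. ]
stage [array([577.2, 442.1,  80. ]), array([597.1, 274.4,  80. ]), array([402.1, 249.1,  80. ]), array([382.7, 415.4,  80. ])]
plate [array([414.7, 104.6,  35. ]), array([614.5,  94.2,  35. ]), array([ 600.7, -147.5,   35. ]), array([ 401. , -134.8,   35. ])]
```

View pics/cA.png

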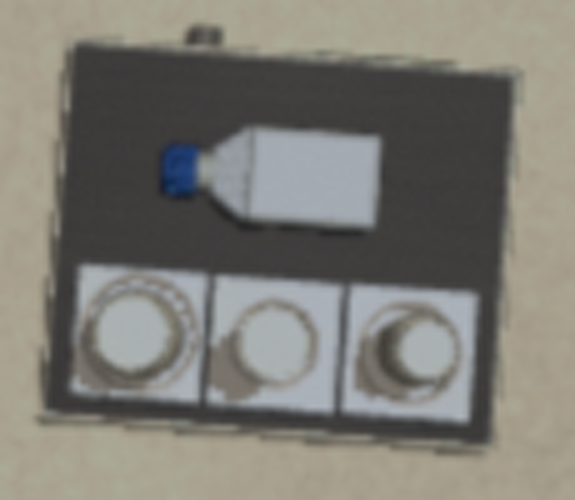

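View pics/cB.png

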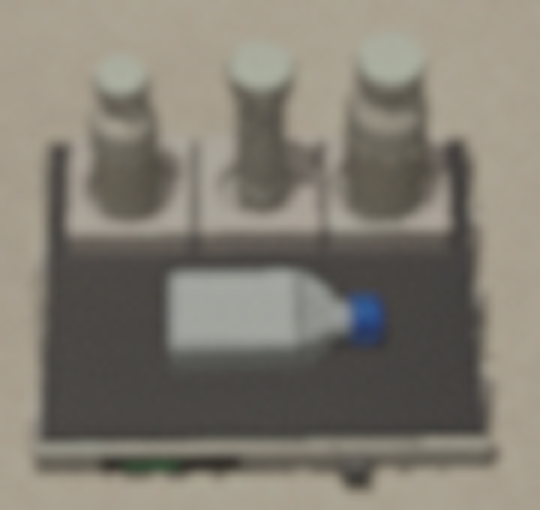

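The crops confirm it: the flask is the clear body with a blue cap pointing left (+y), centred at crop A (313,179). The caps are at large (135,332), tube (275,343) and small (425,347). Crop B agrees, with small at left, tube in the middle and large at right.

```bash
cat >> h.py <<'E'
def to(x,y,z,yaw_deg,frm=None):
    """shift/turn (tool axes, m/rad) from the present pose to TCP x,y,z with tool y at yaw_deg"""
    s=ctrl.sense(); M=R.from_quat(np.roll(s["ee_rot"],-1)); a=np.radians(yaw_deg)
    yv=np.array([np.cos(a),np.sin(a),0]); zv=np.array([0,0,-1.]); T=R.from_matrix(np.c_[np.cross(yv,zv),yv,zv])
    print("T",(M.inv().apply(np.array([x,y,z])-s["eef_pos"])/1000).round(4),"R",(M.inv()*T).as_rotvec().round(4))
E
python3 - <<'E'
from h import *
c=cap("top"); s=cap("scene")
A=lambda u,v,z:onplane(c,205+(u+.5)/5-.5,145+(v+.5)/5-.5,z)
B=lambda u,v,z:onplane(s,210+(u+.5)/6-.5,140+(v+.5)/6-.5,z)
for n,a,b,z in(("large",(135,332),(392,57),163),("tube",(275,343),(263,66),159),("small",(425,347),(122,74),155)): print(n,A(*a,z),B(*b,z))
print("flask corners",*[A(*p,61) for p in((250,127),(381,137),(378,228),(243,222))])
print("flask B",*[B(*p,61) for p in((168,270),(293,270),(297,345),(168,347))],"capA",A(180,170,48),"capB",B(367,318,48))
print("blocksA",*[A(*p,55) for p in((80,264),(478,293),(472,423),(70,392))])
print("blocksB",*[B(*p,55) for p in((65,233),(452,233))])
to(458,48,210,-3)
E
```

```text
large [457.7  49.7 163. ] [457.  52. 163.]
tube [453.4 -18.2 159. ] [455.2 -16.6 159. ]
small [452.6 -91.5 155. ] [452.1 -91.6 155. ]
flask corners [568.5  -4.3  61. ] [564.3 -74.2  61. ] [515.7 -73.2  61. ] [517.8  -1.4  61. ]
flask B [514.7 -72.8  61. ] [519.5  -4.6  61. ] [569.   -6.4  61. ] [565.4 -75.5  61. ] capA [546.1  32.9  48. ] capB [545.3  34.1  48. ]
blocksA [494.4  85.1  55. ] [ 482.2 -127.2   55. ] [ 413.1 -124.7   55. ] [426.3  89.1  55. ]
blocksB [ 481.1 -128.3   55. ] [496.3  86.   55. ]
T [-0.3916 -0.2825 -0.0128] R [-4.0000e-04  1.0000e-04  1.1733e+00]
```

>>> {"api": "play_rows", "payload": {"translation": [[-0.447, -0.411, -0.003], [-0.447, -0.411, -0.003], [-0.447, -0.411, -0.003], [-0.447, -0.411, -0.003], [-0.447, -0.411, -0.003], [-0.447, -0.411, -0.003], [-0.447, -0.411, -0.003], [-0.447, -0.411, -0.003], [-0.447, -0.411, -0.003], [-0.447, -0.411, -0.003]], "rotation": [[0, 0, 1.173], [0, 0, 1.173], [0, 0, 1.173], [0, 0, 1.173], [0, 0, 1.173], [0, 0, 1.173], [0, 0, 1.173], [0, 0, 1.173], [0, 0, 1.173], [0, 0, 1.173]], "gripper": [-1, -1, -1, -1, -1, -1, -1, -1, -1, -1], "force": 40}}

```text
time_s: 1.55
eef_pos: [452.6, -94.2, 200.3]
ee_rot: [0.0, 0.726, 0.688, 0.0]
force: [0.0, 1.0, -0.0]
grip_width: 0.999
grip_force: 0.0
```

```bash
python3 - <<'E'
from h import *
s=ctrl.sense();print(s["time_s"],s["eef_pos"],s["joints"].round(2))
to(452.3,-91.5,122,-3)
E
```

```text
1.55 [452.56252641 -94.21156878 200.25939778] [-0.46  0.17  1.67 -0.    1.3  -0.41]
T [ 0.0027 -0.0004  0.0783] R [ 0.0002  0.0001 -0.0014]
```

>>> {"api": "play_rows", "payload": {"translation": [[0.003, 0, 0.03], [0.003, 0, 0.06], [0.003, 0, 0.078], [0.003, 0, 0.078], [0.003, 0, 0.078], [0.003, 0, 0.078], [0.003, 0, 0.078], [0.003, 0, 0.078], [0.003, 0, 0.078], [0.003, 0, 0.078]], "rotation": [[0, 0, 0], [0, 0, 0], [0, 0, 0], [0, 0, 0], [0, 0, 0], [0, 0, 0], [0, 0, 0], [0, 0, 0], [0, 0, 0], [0, 0, 0]], "gripper": [-1, -1, -1, -1, 1, 1, 1, 1, 1, 1]}}

```text
time_s: 2.8
eef_pos: [452.3, -88.7, 122.3]
ee_rot: [0.0, 0.725, 0.688, 0.0]
force: [-0.0, 0.1, 0.2]
grip_width: 0.004
grip_force: 0.0
```

The fingers shut on nothing, so I'll look.

```bash
python3 - <<'E'
from h import *
c=cap("top"); s=cap("scene")
f=lambda c,x0,x1,y0,y1:cv2.resize(cv2.cvtColor(c["pixels"],cv2.COLOR_RGB2BGR)[y0:y1,x0:x1],(400,400),interpolation=cv2.INTER_CUBIC)
cv2.imwrite("pics/m1.png",np.hstack([f(c,210,320,140,250),f(s,190,310,90,210)]))
E
```

```text
(no output)
```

View pics/m1.png

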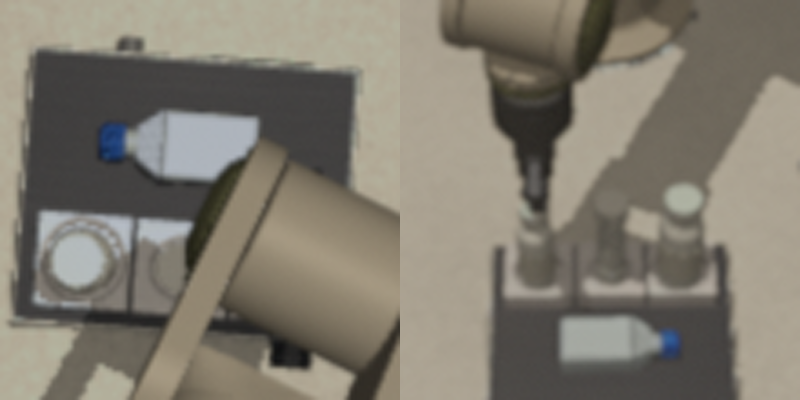

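```bash
python3 - <<'E'
from h import *
c=cap("scene"); S=ctrl.sense(); print(S["eef_pos"],S["grip_width"],S["grip_force"],S["force"],S["time_s"])
for p in ([452.3,-88.7,122],[452.3,-88.7,160],[452,-91.5,155],[452,-91.5,43],[452,-88.7,195]):
    u=proj(c,p)[0]; print(p,u,((u-[190,90])*400/120+[400,0]).round())
im=cv2.cvtColor(c["pixels"],cv2.COLOR_RGB2BGR)[110:185,205:270]
cv2.imwrite("pics/m2.png",cv2.resize(im,None,fx=8,fy=8,interpolation=cv2.INTER_CUBIC))
E
```

```text
[452.25951082 -88.68946542 122.27694039] -0.0006419064167923398 0.0 [ 0.80071181 -0.02329524  0.84877436] 2.95
[452.3, -88.7, 122] [231.2 158.4] [537. 228.]
[452.3, -88.7, 160] [230.8 150.9] [536. 203.]
[452, -91.5, 155] [230.  151.9] [533. 206.]
[452, -91.5, 43] [231.2 173. ] [537. 277.]
[452, -88.7, 195] [230.4 143.7] [535. 179.]
```

View pics/m2.png

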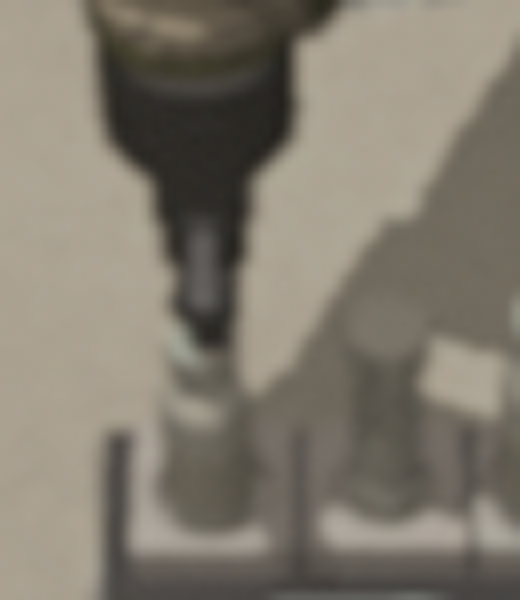

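The fingertip appears at about (231,153), where the projected TCP at z=122 would be at (231,158). So the tip seems to sit higher than reported. I'll check this against the start pictures.

```bash
python3 - <<'E'
from h import *
P=np.array([228.3,472.8,197.3]); y=np.array([.435,.901,0])
out=[]
for n in("scene","top"):
    c=cap(n); im=cv2.imread(f"pics/{n[0]}1.png")
    pts=proj(c,[P,P+50*y,P-50*y,P+[0,0,30]]); print(n,pts.tolist())
    u=pts[0].astype(int); x0,y0=max(u[0]-35,0),max(u[1]-35,0)
    k=cv2.resize(im[y0:y0+70,x0:x0+70],(400,400),interpolation=cv2.INTER_CUBIC)
    for p,col in zip(pts,((0,0,255),(0,255,0),(0,255,0),(255,0,0))): cv2.circle(k,tuple(((p-[x0,y0])*400/70).astype(int).tolist()),4,col,1)
    out.append(k)
cv2.imwrite("pics/m3.png",np.hstack(out))
E
```

```text
scene [[389.6, 85.5], [403.9, 89.3], [375.4, 81.8], [391.7, 78.9]]
top [[45.9, 307.4], [26.8, 297.6], [65.1, 317.2], [39.7, 310.2]]
```

View pics/m3.png

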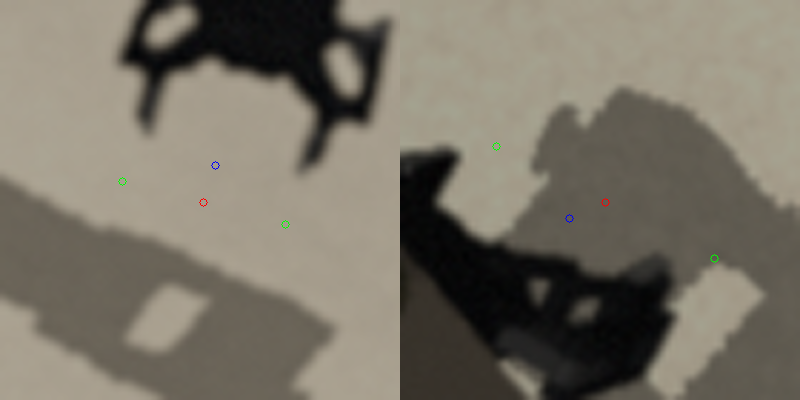

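The picture shows the open fingertips at about 41 mm above the reported TCP where only 13 mm is due to the opening. The true tip is therefore roughly 30 mm higher than the reported z, so I'll go down by that much more, watching the force.

>>> {"api": "play_rows", "payload": {"translation": [[0, 0, 0], [0, 0, 0], [0, 0, 0], [-0.002, 0, 0.01], [-0.002, 0, 0.02], [-0.002, 0, 0.03], [-0.002, 0, 0.03], [-0.002, 0, 0.03], [-0.002, 0, 0.03], [-0.002, 0, 0.03]], "rotation": [[0, 0, 0], [0, 0, 0], [0, 0, 0], [0, 0, 0], [0, 0, 0], [0, 0, 0], [0, 0, 0], [0, 0, 0], [0, 0, 0], [0, 0, 0]], "gripper": [-1, -1, -1, -1, -1, -1, 1, 1, 1, 1]}}

```text
time_s: 4.3
eef_pos: [452.3, -90.8, 92.7]
ee_rot: [0.0, 0.725, 0.689, 0.0]
force: [-1.1, -0.3, 3.4]
grip_width: 0.315
grip_force: 39.1
```

>>> {"api": "play_rows", "payload": {"translation": [[0, 0, -0.015], [0, 0, -0.04], [0, 0, -0.06], [-0.02, 0, -0.065], [-0.06, 0, -0.065], [-0.11, 0, -0.065], [-0.16, 0.001, -0.065], [-0.21, 0.002, -0.065], [-0.25, 0.002, -0.065], [-0.272, 0.002, -0.065]], "rotation": [[0, 0, 0], [0, 0, 0], [0, 0, 0], [0, 0, 0], [0, 0, 0], [0, 0, 0], [0, 0, 0], [0, 0, 0], [0, 0, 0], [0, 0, 0]], "gripper": [1, 1, 1, 1, 1, 1, 1, 1, 1, 1]}}

```text
time_s: 5.55
eef_pos: [439.5, -364.2, 156.9]
ee_rot: [-0.0, 0.726, 0.688, -0.0]
force: [1.2, -0.6, -0.4]
grip_width: 0.313
grip_force: 39.6
```

>>> {"api": "play_rows", "payload": {"translation": [[0, 0, 0.02], [0, 0, 0.05], [0, 0, 0.08], [0, 0, 0.095], [0, 0, 0.1], [0, 0, 0.102], [0, 0, 0.103], [0, 0, 0.104], [0, 0, 0.104], [0, 0, 0.104]], "rotation": [[0, 0, 0], [0, 0, 0], [0, 0, 0], [0, 0, 0], [0, 0, 0], [0, 0, 0], [0, 0, 0], [0, 0, 0], [0, 0, 0], [0, 0, 0]], "gripper": [1, 1, 1, 1, 1, 1, 1, 1, 1, 1]}}

```text
time_s: 6.8
eef_pos: [440.1, -362.5, 53.4]
ee_rot: [0.0, 0.725, 0.688, -0.0]
force: [-0.7, -0.8, -1.4]
grip_width: 0.316
grip_force: 39.6
```

>>> {"api": "play_rows", "payload": {"translation": [[0, 0, 0.001], [0, 0, 0.001], [0, 0, 0.002], [0, 0, 0.002]], "rotation": [[0, 0, 0], [0, 0, 0], [0, 0, 0], [0, 0, 0]], "gripper": [1, 1, 1, 1]}}

```text
time_s: 7.3
eef_pos: [440.1, -362.7, 51.7]
ee_rot: [0.0, 0.725, 0.688, -0.0]
force: [-1.7, 0.5, 4.2]
grip_width: 0.313
grip_force: 40.0
```

>>> {"api": "play_rows", "payload": {"translation": [[0, 0, 0], [0, 0, 0], [0, 0, 0], [0, 0, -0.03], [0, 0, -0.08], [0.05, 0, -0.11], [0.11, -0.002, -0.11], [0.17, -0.004, -0.11], [0.23, -0.004, -0.11], [0.29, -0.004, -0.11]], "rotation": [[0, 0, 0], [0, 0, 0], [0, 0, 0], [0, 0, 0], [0, 0, 0], [0, 0, 0], [0, 0, 0], [0, 0, 0], [0, 0, 0], [0, 0, 0]], "gripper": [-0.4, -0.4, -0.4, -0.4, -0.4, -1, -1, -1, -1, -1]}}

```text
time_s: 8.55
eef_pos: [450.9, -70.8, 161.5]
ee_rot: [0.0, 0.725, 0.688, 0.0]
force: [-0.3, -0.9, -0.0]
grip_width: 1.004
grip_force: 0.0
```

```bash
python3 - <<'E'
from h import *
s=cap("scene","s2.png"); im=cv2.cvtColor(s["pixels"],cv2.COLOR_RGB2BGR)
cv2.imwrite("pics/m4.png",cv2.resize(im[110:260,110:310],(800,600),interpolation=cv2.INTER_CUBIC))
to(454.3,-17.4,97,-3)
E
```

```text
T [0.0474 0.0015 0.0646] R [-0.0002 -0.0026  0.0043]
```

View pics/m4.png

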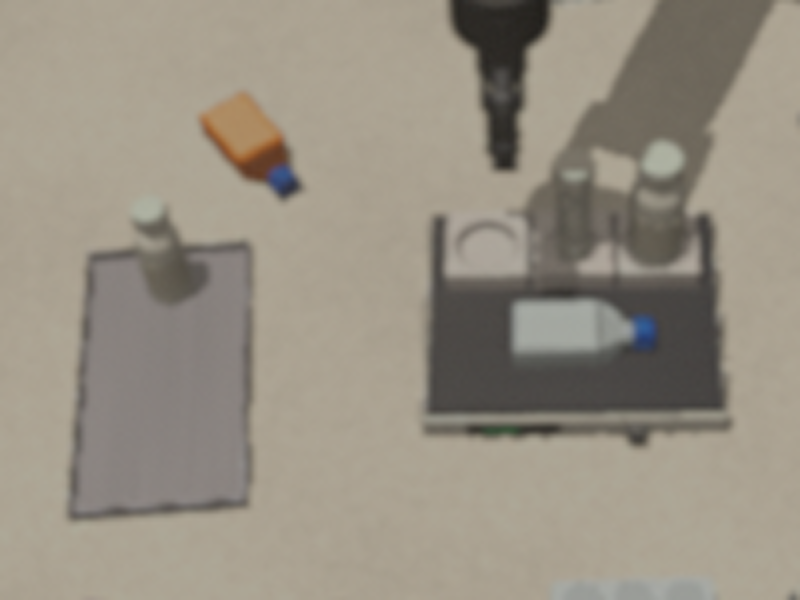

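Small is standing in the tray, with its cap at (150,212). Next is the tube.

>>> {"api": "play_rows", "payload": {"translation": [[0.035, 0, 0], [0.055, 0, 0], [0.055, 0, 0.02], [0.055, 0, 0.045], [0.055, 0, 0.065], [0.055, 0, 0.065], [0.055, 0, 0.065], [0.055, 0, 0.065], [0.055, 0, 0.065], [0.055, 0, 0.065]], "rotation": [[0, 0, 0], [0, 0, 0], [0, 0, 0], [0, 0, 0], [0, 0, 0], [0, 0, 0], [0, 0, 0], [0, 0, 0], [0, 0, 0], [0, 0, 0]], "gripper": [-1, -1, -1, -1, -1, -1, 1, 1, 1, 1]}}

```text
time_s: 9.85
eef_pos: [454.2, -17.8, 96.9]
ee_rot: [0.0, 0.725, 0.689, 0.0]
force: [-0.6, 0.6, 6.5]
grip_width: 0.385
grip_force: 39.2
```

>>> {"api": "play_rows", "payload": {"translation": [[0, 0, -0.02], [0, 0, -0.05], [-0.015, 0, -0.065], [-0.05, 0.01, -0.065], [-0.1, 0.025, -0.065], [-0.15, 0.04, -0.065], [-0.2, 0.055, -0.065], [-0.25, 0.07, -0.065], [-0.3, 0.08, -0.065], [-0.33, 0.086, -0.065]], "rotation": [[0, 0, 0], [0, 0, 0], [0, 0, 0], [0, 0, 0], [0, 0, 0], [0, 0, 0], [0, 0, 0], [0, 0, 0], [0, 0, 0], [0, 0, 0]], "gripper": [1, 1, 1, 1, 1, 1, 1, 1, 1, 1]}}

```text
time_s: 11.1
eef_pos: [522.5, -353.9, 160.7]
ee_rot: [-0.0, 0.726, 0.688, -0.0]
force: [0.1, -0.1, -0.1]
grip_width: 0.386
grip_force: 39.9
```

>>> {"api": "play_rows", "payload": {"translation": [[-0.011, 0.003, 0], [-0.011, 0.003, 0.03], [-0.011, 0.003, 0.06], [-0.011, 0.003, 0.085], [-0.011, 0.003, 0.098], [-0.011, 0.003, 0.102], [-0.011, 0.003, 0.104], [-0.011, 0.003, 0.105], [-0.011, 0.003, 0.105], [-0.011, 0.003, 0.105]], "rotation": [[0, 0, 0], [0, 0, 0], [0, 0, 0], [0, 0, 0], [0, 0, 0], [0, 0, 0], [0, 0, 0], [0, 0, 0], [0, 0, 0], [0, 0, 0]], "gripper": [1, 1, 1, 1, 1, 1, 1, 1, 1, 1]}}

```text
time_s: 12.35
eef_pos: [525.2, -363.0, 56.6]
ee_rot: [0.0, 0.725, 0.688, -0.0]
force: [0.0, -0.1, -0.5]
grip_width: 0.385
grip_force: 39.9
```

>>> {"api": "play_rows", "payload": {"translation": [[0, 0, 0.001], [0, 0, 0.0015], [0, 0, 0.0015], [0, 0, 0.0015], [0, 0, 0.0015], [0, 0, 0.0015], [0, 0, -0.03], [0, 0, -0.08], [0, 0, -0.11], [0.02, 0, -0.118]], "rotation": [[0, 0, 0], [0, 0, 0], [0, 0, 0], [0, 0, 0], [0, 0, 0], [0, 0, 0], [0, 0, 0], [0, 0, 0], [0, 0, 0], [0, 0, 0]], "gripper": [1, 1, 1, -0.4, -0.4, -0.4, -0.4, -0.4, -0.4, -0.4]}}

```text
time_s: 13.6
eef_pos: [526.4, -343.3, 175.7]
ee_rot: [0.001, 0.726, 0.688, 0.0]
force: [-0.0, 0.4, 0.5]
grip_width: 0.701
grip_force: 0.0
```

>>> {"api": "play_rows", "payload": {"translation": [[0.04, -0.01, 0], [0.1, -0.025, 0], [0.16, -0.04, 0], [0.22, -0.055, 0], [0.28, -0.07, 0], [0.33, -0.08, 0], [0.37, -0.087, 0], [0.39, -0.089, 0], [0.39, -0.089, 0], [0.39, -0.089, 0]], "rotation": [[0, 0, 0], [0, 0, 0], [0, 0, 0], [0, 0, 0], [0, 0, 0], [0, 0, 0], [0, 0, 0], [0, 0, 0], [0, 0, 0], [0, 0, 0]], "gripper": [-0.4, -0.4, -1, -1, -1, -1, -1, -1, -1, -1]}}

```text
time_s: 14.85
eef_pos: [457.0, 51.1, 173.6]
ee_rot: [-0.0, 0.725, 0.689, -0.0]
force: [0.1, -0.5, 0.7]
grip_width: 0.998
grip_force: 0.0
```

```bash
python3 - <<'E'
from h import *
to(457.4,51,100,-3)
E
```

```text
T [-0.      0.0004  0.0736] R [-0.0011  0.0001  0.0004]
```

>>> {"api": "play_rows", "payload": {"translation": [[0, 0, 0.02], [0, 0, 0.05], [0, 0, 0.073], [0, 0, 0.073], [0, 0, 0.073], [0, 0, 0.073], [0, 0, 0.073], [0, 0, 0.073]], "rotation": [[0, 0, 0], [0, 0, 0], [0, 0, 0], [0, 0, 0], [0, 0, 0], [0, 0, 0], [0, 0, 0], [0, 0, 0]], "gripper": [-1, -1, -1, -1, 1, 1, 1, 1]}}

```text
time_s: 15.85
eef_pos: [457.8, 51.2, 102.0]
ee_rot: [0.0, 0.725, 0.689, 0.0]
force: [-1.9, -0.0, 6.3]
grip_width: 0.408
grip_force: 39.4
```

>>> {"api": "play_rows", "payload": {"translation": [[0, 0, -0.02], [0, 0, -0.05], [-0.01, 0.005, -0.07], [-0.04, 0.02, -0.07], [-0.085, 0.04, -0.07], [-0.13, 0.06, -0.07], [-0.175, 0.08, -0.07], [-0.22, 0.1, -0.07], [-0.265, 0.12, -0.07], [-0.31, 0.14, -0.07]], "rotation": [[0, 0, 0], [0, 0, 0], [0, 0, 0], [0, 0, 0], [0, 0, 0], [0, 0, 0], [0, 0, 0], [0, 0, 0], [0, 0, 0], [0, 0, 0]], "gripper": [1, 1, 1, 1, 1, 1, 1, 1, 1, 1]}}

```text
time_s: 17.1
eef_pos: [581.6, -267.1, 171.1]
ee_rot: [-0.0, 0.725, 0.688, 0.0]
force: [1.2, 0.5, -1.3]
grip_width: 0.409
grip_force: 40.3
```

>>> {"api": "play_rows", "payload": {"translation": [[-0.05, 0.02, 0], [-0.08, 0.032, 0], [-0.095, 0.0335, 0.01], [-0.0955, 0.0335, 0.04], [-0.0955, 0.0335, 0.07], [-0.0955, 0.0335, 0.09], [-0.0955, 0.0335, 0.103], [-0.0955, 0.0335, 0.107], [-0.0955, 0.0335, 0.109], [-0.0955, 0.0335, 0.109]], "rotation": [[0, 0, 0], [0, 0, 0], [0, 0, 0], [0, 0, 0], [0, 0, 0], [0, 0, 0], [0, 0, 0], [0, 0, 0], [0, 0, 0], [0, 0, 0]], "gripper": [1, 1, 1, 1, 1, 1, 1, 1, 1, 1]}}

```text
time_s: 18.35
eef_pos: [610.0, -362.9, 62.9]
ee_rot: [0.0, 0.725, 0.689, 0.0]
force: [-0.1, 0.8, -1.8]
grip_width: 0.405
grip_force: 40.4
```

>>> {"api": "play_rows", "payload": {"translation": [[0, 0, 0.001], [0, 0, 0.002], [0, 0, 0.002], [0, 0, 0.002], [0, 0, 0.002], [0, 0, 0.002], [0, 0, -0.03], [0, 0, -0.07], [0, 0, -0.1], [0.03, 0, -0.11]], "rotation": [[0, 0, 0], [0, 0, 0], [0, 0, 0], [0, 0, 0], [0, 0, 0], [0, 0, 0], [0, 0, 0], [0, 0, 0], [0, 0, 0], [0, 0, 0]], "gripper": [1, 1, 1, -0.4, -0.4, -0.4, -0.4, -0.4, -0.4, -0.4]}}

```text
time_s: 19.6
eef_pos: [611.4, -334.3, 174.1]
ee_rot: [0.002, 0.726, 0.688, 0.0]
force: [0.4, 0.3, -0.2]
grip_width: 0.698
grip_force: 0.0
```

```bash
python3 - <<'E'
from h import *
to(541.7,-39,120,-3)
E
```

```text
T [ 0.2912 -0.0857  0.0533] R [ 0.0026  0.0021 -0.002 ]
```

>>> {"api": "play_rows", "payload": {"translation": [[0.03, -0.01, 0], [0.08, -0.025, 0], [0.13, -0.04, 0], [0.18, -0.055, 0], [0.23, -0.07, 0], [0.27, -0.08, 0], [0.29, -0.085, 0], [0.29, -0.085, 0.04], [0.29, -0.085, 0.09], [0.29, -0.085, 0.114]], "rotation": [[0, 0, 0], [0, 0, 0], [0, 0, 0], [0, 0, 0], [0, 0, 0], [0, 0, 0], [0, 0, 0], [0, 0, 0], [0, 0, 0], [0, 0, 0]], "gripper": [-0.5, -0.5, -0.5, -0.5, -0.5, -0.5, -0.5, -0.5, -0.5, -0.5]}}

```text
time_s: 20.85
eef_pos: [540.6, -39.1, 55.8]
ee_rot: [-0.001, 0.725, 0.688, -0.001]
force: [-0.3, 0.7, 0.4]
grip_width: 0.75
grip_force: 0.0
```

```bash
python3 - <<'E'
from h import *
s=cap("scene","s3.png"); im=cv2.cvtColor(s["pixels"],cv2.COLOR_RGB2BGR)
cv2.imwrite("pics/m5.png",cv2.resize(im[100:250,110:310],(800,600),interpolation=cv2.INTER_CUBIC))
S=ctrl.sense();p=S["eef_pos"];print(p)
for d in(0,30,40): print(d,[((proj(s,p+[o,0,d])[0]-[110,100])*4).tolist() for o in(-32,32)])
to(541.7,-39,60,-3)
E
```

```text
[539.53686207 -38.85066431  53.66787241]
0 [[551.2, 334.0], [556.4, 398.4]]
30 [[550.8, 312.79999999999995], [556.4, 377.20000000000005]]
40 [[550.8, 305.20000000000005], [556.0, 370.4]]
T [-0.      0.0021 -0.0063] R [-0.0063 -0.0013 -0.0004]
```

View pics/m5.png

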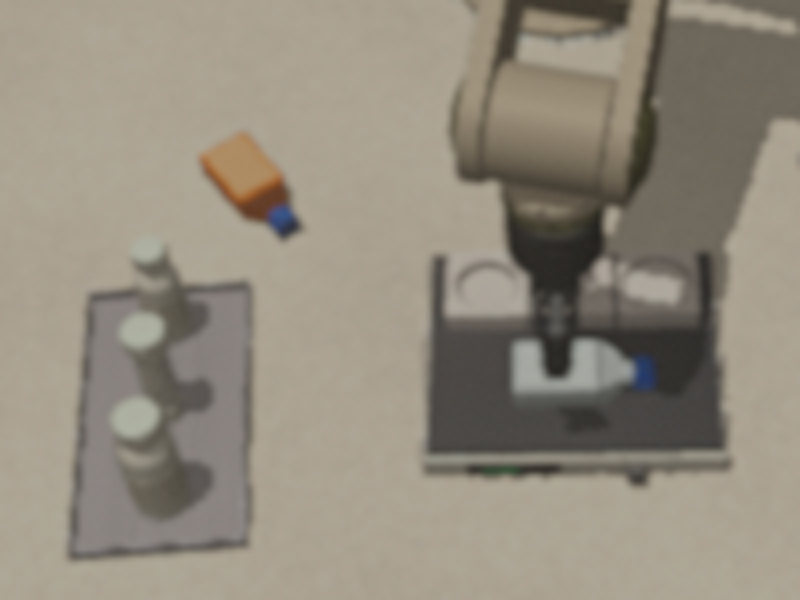

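All three stand in the tray, with caps at (150,252), (142,332) and (135,418). The finger is over the flask body at (556,372).

>>> {"api": "play_rows", "payload": {"translation": [[0, 0, 0], [0, 0, 0.015], [0, 0, 0.03], [0, 0, 0.04], [0, 0, 0.046], [0, 0, 0.049], [0, 0, 0.05], [0, 0, 0.05], [0, 0, 0.05]], "rotation": [[0, 0, 0], [0, 0, 0], [0, 0, 0], [0, 0, 0], [0, 0, 0], [0, 0, 0], [0, 0, 0], [0, 0, 0], [0, 0, 0]], "gripper": [-0.5, -0.5, -0.5, -0.5, -0.5, -0.5, -0.5, -0.5, -0.5]}}

```text
time_s: 22.02
eef_pos: [541.6, -38.8, 8.5]
ee_rot: [0.0, 0.725, 0.689, 0.0]
force: [1.2, 0.3, -1.0]
grip_width: 0.753
grip_force: 0.0
```

>>> {"api": "play_rows", "payload": {"translation": [[0, 0, 0.001], [0, 0, 0.002], [0, 0, 0.003], [0, 0, 0.003]], "rotation": [[0, 0, 0], [0, 0, 0], [0, 0, 0], [0, 0, 0]], "gripper": [-0.5, -0.5, -0.5, -0.5]}}

```text
time_s: 22.52
eef_pos: [541.4, -38.7, 5.2]
ee_rot: [-0.0, 0.725, 0.688, -0.0]
force: [-1.1, -0.5, 0.6]
grip_width: 0.756
grip_force: 0.0
```

Still clear, so close here and see what the grip reads.

>>> {"api": "play_rows", "payload": {"translation": [[0, 0, 0], [0, 0, 0], [0, 0, 0], [0, 0, 0]], "rotation": [[0, 0, 0], [0, 0, 0], [0, 0, 0], [0, 0, 0]], "gripper": [1, 1, 1, 1], "force": 40}}

```text
time_s: 23.02
eef_pos: [541.7, -38.8, 5.5]
ee_rot: [0.0, 0.725, 0.688, 0.0]
force: [-0.3, 0.1, 3.8]
grip_width: 0.579
grip_force: 42.7
```

>>> {"api": "play_rows", "payload": {"translation": [[0, 0, -0.005], [0, 0, -0.015], [0, 0, -0.035], [0, 0, -0.06], [0.005, 0, -0.08], [0.02, 0, -0.085], [0.05, -0.005, -0.085], [0.09, -0.015, -0.085], [0.13, -0.025, -0.085], [0.17, -0.035, -0.085]], "rotation": [[0, 0, 0], [0, 0, 0], [0, 0, 0], [0, 0, 0], [0, 0, 0], [0, 0, 0], [0, 0, -0.03], [0, 0, -0.06], [0, 0, -0.09], [0, 0, -0.12]], "gripper": [1, 1, 1, 1, 1, 1, 1, 1, 1, 1]}}

```text
time_s: 24.28
eef_pos: [514.4, 134.8, 89.8]
ee_rot: [-0.0, 0.682, 0.731, -0.0]
force: [-0.0, -0.0, -0.7]
grip_width: 0.573
grip_force: 42.3
```

```bash
python3 - <<'E'
from h import *
S=ctrl.sense(); print(S["eef_pos"],S["force"],S["wrist_torque"],S["grip_width"])
to(490.5,346,90,7.4)
E
```

```text
[514.4201049  134.80010494  89.79481899] [-0.01325763 -0.00967252 -0.73995459] [ 0.00987148 -0.07298135  0.03251796] 0.5728795087697014
T [ 2.123e-01 -9.200e-03 -2.000e-04] R [-0.001  -0.0002 -0.0599]
```

>>> {"api": "play_rows", "payload": {"translation": [[0.04, -0.002, 0], [0.08, -0.004, 0], [0.12, -0.006, 0], [0.16, -0.008, 0], [0.195, -0.01, 0], [0.214, -0.0106, 0], [0.2144, -0.0106, 0], [0.2144, -0.0106, 0], [0.2144, -0.0106, 0]], "rotation": [[0, 0, -0.02], [0, 0, -0.04], [0, 0, -0.06], [0, 0, -0.0615], [0, 0, -0.0615], [0, 0, -0.0615], [0, 0, -0.0615], [0, 0, -0.0615], [0, 0, -0.0615]], "gripper": [1, 1, 1, 1, 1, 1, 1, 1, 1]}}

```text
time_s: 25.4
eef_pos: [490.6, 345.0, 90.4]
ee_rot: [0.0, 0.66, 0.751, -0.0]
force: [-0.3, -0.8, -0.2]
grip_width: 0.576
grip_force: 42.3
```

```bash
python3 - <<'E'
from h import *
to(490.5,346,90,7.4)
s=cap("scene"); t=cap("top"); f=lambda c,x0,x1,y0,y1:cv2.resize(cv2.cvtColor(c["pixels"],cv2.COLOR_RGB2BGR)[y0:y1,x0:x1],(400,400),interpolation=cv2.INTER_CUBIC)
cv2.imwrite("pics/m6.png",np.hstack([f(s,320,400,130,210),f(t,80,180,140,240)]))
E
```

```text
T [0.001  0.0001 0.0004] R [-0.0001  0.0002 -0.001 ]
```

View pics/m6.png

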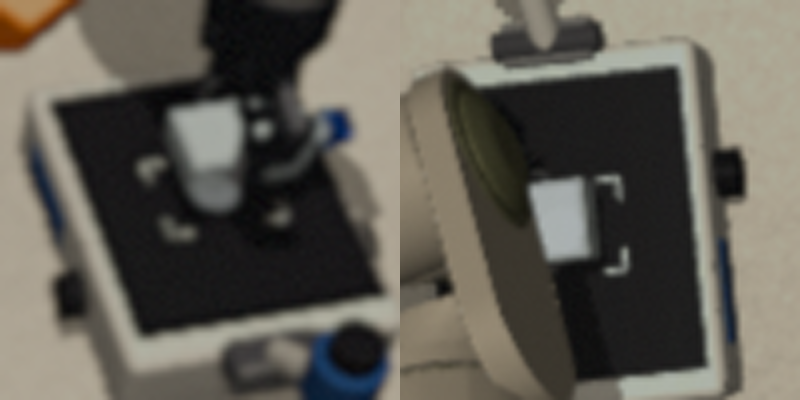

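The scene view shows the flask body at (205,150) and its cap at (335,128). I'll check whether it is level by projection.

```bash
python3 - <<'E'
from h import *
s=cap("scene"); t=cap("top"); a=np.radians(7.4); X=np.array([np.cos(a),np.sin(a),0]); Y=np.array([-np.sin(a),np.cos(a),0]); o=np.array([490.5,346,120])
for n,l,w,h in(("cap",67,0,13),("TL far-",-35,-25,26),("TL near",-35,25,26),("BL near",-35,25,0),("BL far",-35,-25,0)):
    p=o+l*Y+w*X+[0,0,h]; print(n,((proj(s,p)[0]-[320,130])*5).round(),((proj(t,p)[0]-[80,140])*4+[400,0]).round())
h=cv2.cvtColor(s["pixels"],cv2.COLOR_RGB2HSV); m=cv2.inRange(h,(105,120,40),(130,255,255)); m[:, :375]=0;m[175:]=0
n,l,st,ce=cv2.connectedComponentsWithStats(m); print(st,((ce-[320,130])*5).round())
print(ctrl.sense()["wrist_torque"])
E
```

```text
cap [327. 125.] [426. 237.]
TL far- [169. 107.] [587. 258.]
TL near [194. 167.] [579. 177.]
BL near [187. 192.] [591. 180.]
BL far [162. 132.] [599. 258.]
[[     0      0    512    384 196595]
 [   386    153      4      5     13]] [[-323.  308.]
 [ 337.  124.]]
[-0.01606364 -0.03593994 -0.01305951]
```

The projection matches a level flask to about 2 mm (cap expected at 72 mm from the origin), so I'll lower it.

>>> {"api": "play_rows", "payload": {"translation": [[0, 0, 0.008], [0, 0, 0.018], [0, 0, 0.028], [0, 0, 0.034], [0, 0, 0.037], [0, 0, 0.038], [0, 0, 0.039], [0, 0, 0.0395], [0, 0, 0.0395], [0, 0, 0.0395]], "rotation": [[0, 0, 0], [0, 0, 0], [0, 0, 0], [0, 0, 0], [0, 0, 0], [0, 0, 0], [0, 0, 0], [0, 0, 0], [0, 0, 0], [0, 0, 0]], "gripper": [1, 1, 1, 1, 1, 1, 1, 1, 1, 1]}}

```text
time_s: 26.85
eef_pos: [490.3, 346.0, 50.9]
ee_rot: [0.0, 0.66, 0.751, 0.0]
force: [-0.3, 0.9, -0.9]
grip_width: 0.578
grip_force: 42.3
```

>>> {"api": "play_rows", "payload": {"translation": [[0, 0, 0.0005], [0, 0, 0.001], [0, 0, 0.0015], [0, 0, 0.0015]], "rotation": [[0, 0, 0], [0, 0, 0], [0, 0, 0], [0, 0, 0]], "gripper": [1, 1, 1, 1]}}

```text
time_s: 27.35
eef_pos: [490.3, 346.1, 50.5]
ee_rot: [0.0, 0.66, 0.751, 0.0]
force: [-3.7, -2.3, 9.9]
grip_width: 0.574
grip_force: 43.5
```

>>> {"api": "play_rows", "payload": {"translation": [[0, 0, 0], [0, 0, 0], [0, 0, 0], [0, 0, -0.02], [0, 0, -0.06], [0, 0, -0.1], [-0.03, 0, -0.125], [-0.08, 0, -0.125], [-0.14, 0, -0.125], [-0.2, 0, -0.125]], "rotation": [[0, 0, 0], [0, 0, 0], [0, 0, 0], [0, 0, 0], [0, 0, 0], [0, 0, 0], [0, 0, 0.05], [0, 0, 0.1], [0, 0, 0.15], [0, 0, 0.1815]], "gripper": [-0.5, -0.5, -0.5, -0.5, -0.5, -0.5, -0.5, -0.5, -0.5, -0.5]}}

```text
time_s: 28.6
eef_pos: [516.0, 146.0, 174.3]
ee_rot: [0.0, 0.726, 0.688, 0.0]
force: [1.2, -0.1, 0.9]
grip_width: 0.75
grip_force: 0.0
```

>>> {"api": "play_rows", "payload": {"translation": [[-0.05, 0, 0], [-0.1, 0, 0], [-0.15, 0, 0], [-0.19, 0, 0], [-0.2, 0, 0]], "rotation": [[0, 0, 0], [0, 0, 0], [0, 0, 0], [0, 0, 0], [0, 0, 0]], "gripper": [-0.4, -0.4, -0.4, -0.4, -0.4]}}

```text
time_s: 29.22
eef_pos: [505.5, -53.9, 174.2]
ee_rot: [0.0, 0.726, 0.688, -0.0]
force: [0.8, 0.3, 0.0]
grip_width: 0.697
grip_force: 0.0
```

```bash
python3 - <<'E'
from h import *
S=ctrl.sense();print(S["eef_pos"])
s=cap("scene"); t=cap("top"); f=lambda c,x0,x1,y0,y1:cv2.resize(cv2.cvtColor(c["pixels"],cv2.COLOR_RGB2BGR)[y0:y1,x0:x1],(400,400),interpolation=cv2.INTER_CUBIC)
cv2.imwrite("pics/m7.png",np.hstack([f(s,320,400,130,210),f(t,80,160,155,235)]))
h=cv2.cvtColor(t["pixels"],cv2.COLOR_RGB2HSV); m=((h[...,2]>110)).astype(np.uint8); m[:180]=0;m[215:]=0;m[:,:98]=0;m[:,142:]=0
n,l,st,ce=cv2.connectedComponentsWithStats(m); i=1+st[1:,4].argmax(); print(st[i],onplane(t,*ce[i],100))
pts=cv2.findContours((l==i).astype(np.uint8),0,2)[0][0]; print(cv2.minAreaRect(pts))
a=np.radians(7.4); X=np.array([np.cos(a),np.sin(a),0]); Y=np.array([-np.sin(a),np.cos(a),0]); o=np.array([490.5,346,80])
for l_,w in((-35,-25),(-35,25),(35,25),(35,-25)):
    p=o+l_*Y+w*X+[0,0,26]; print("exp",((proj(s,p)[0]-[320,130])*5).round(),((proj(t,p)[0]-[80,155])*5+[400,0]).round())
to(610,-363,172,-3)
E
```

```text
[505.51857922 -53.89307598 174.24475336]
[ 98 184  37  23 614] [492.1 353.2 100. ]
((116.23869323730469, 195.56861877441406), (19.829975128173828, 37.94057846069336), 83.41805267333984)
exp [158. 145.] [656. 249.]
exp [183. 205.] [647. 152.]
exp [285. 188.] [510. 167.]
exp [258. 130.] [520. 264.]
T [-0.3046  0.1208  0.0021] R [-0.0001 -0.0002 -0.0009]
```

View pics/m7.png

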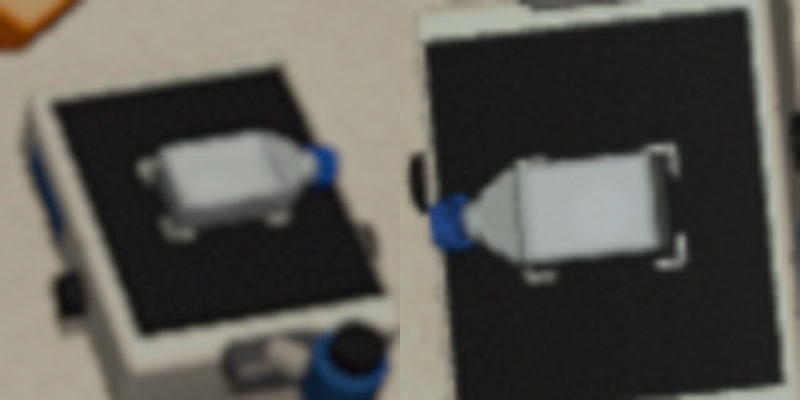

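The flask lies flat inside the corner marks, within about 2 mm and in line with them; the window shows through at (603,212). Next, return the large bottle.

>>> {"api": "play_rows", "payload": {"translation": [[-0.05, 0.02, 0], [-0.1, 0.04, 0], [-0.15, 0.06, 0], [-0.2, 0.08, 0], [-0.25, 0.1, 0], [-0.285, 0.113, 0], [-0.3046, 0.1208, 0], [-0.3046, 0.1208, 0.03], [-0.3046, 0.1208, 0.06], [-0.3046, 0.1208, 0.09]], "rotation": [[0, 0, 0], [0, 0, 0], [0, 0, 0], [0, 0, 0], [0, 0, 0], [0, 0, 0], [0, 0, 0], [0, 0, 0], [0, 0, 0], [0, 0, 0]], "gripper": [-0.4, -0.4, -0.4, -0.4, -0.4, -0.4, -0.4, -0.4, -0.4, -0.4]}}

```text
time_s: 30.58
eef_pos: [611.4, -360.6, 83.1]
ee_rot: [-0.0, 0.725, 0.689, 0.0]
force: [-0.3, -0.7, 0.2]
grip_width: 0.701
grip_force: 0.0
```

>>> {"api": "play_rows", "payload": {"translation": [[0, 0, 0.015], [0, 0, 0.022], [0, 0, 0.022], [0, 0, 0.022], [0, 0, 0.022], [0, 0, 0.022], [0, 0, 0.022]], "rotation": [[0, 0, 0], [0, 0, 0], [0, 0, 0], [0, 0, 0], [0, 0, 0], [0, 0, 0], [0, 0, 0]], "gripper": [-0.4, -0.4, -0.4, 1, 1, 1, 1]}}

```text
time_s: 31.45
eef_pos: [610.7, -363.0, 63.6]
ee_rot: [0.001, 0.725, 0.688, -0.0]
force: [-0.6, 0.6, 6.0]
grip_width: 0.411
grip_force: 39.9
```

>>> {"api": "play_rows", "payload": {"translation": [[0, 0, -0.02], [0, 0, -0.06], [0, 0, -0.095], [0.02, -0.008, -0.105], [0.06, -0.025, -0.105], [0.105, -0.045, -0.105], [0.15, -0.064, -0.105], [0.195, -0.083, -0.105], [0.24, -0.102, -0.105], [0.285, -0.121, -0.105]], "rotation": [[0, 0, 0], [0, 0, 0], [0, 0, 0], [0, 0, 0], [0, 0, 0], [0, 0, 0], [0, 0, 0], [0, 0, 0], [0, 0, 0], [0, 0, 0]], "gripper": [1, 1, 1, 1, 1, 1, 1, 1, 1, 1]}}

```text
time_s: 32.7
eef_pos: [503.7, -70.1, 167.3]
ee_rot: [0.0, 0.725, 0.688, 0.0]
force: [0.4, 0.6, -0.9]
grip_width: 0.405
grip_force: 40.3
```

>>> {"api": "play_rows", "payload": {"translation": [[0.045, -0.02, 0], [0.09, -0.039, 0], [0.115, -0.05, 0], [0.122, -0.0527, 0], [0.122, -0.0527, 0], [0.122, -0.0527, 0.02], [0.122, -0.0527, 0.04], [0.122, -0.0527, 0.05], [0.122, -0.0527, 0.05], [0.122, -0.0527, 0.05]], "rotation": [[0, 0, 0], [0, 0, 0], [0, 0, 0], [0, 0, 0], [0, 0, 0], [0, 0, 0], [0, 0, 0], [0, 0, 0], [0, 0, 0], [0, 0, 0]], "gripper": [1, 1, 1, 1, 1, 1, 1, 1, 1, 1]}}

```text
time_s: 33.95
eef_pos: [458.7, 52.7, 117.9]
ee_rot: [0.0, 0.725, 0.688, 0.0]
force: [-0.6, 0.4, -1.4]
grip_width: 0.407
grip_force: 40.4
```

>>> {"api": "play_rows", "payload": {"translation": [[-0.0005, 0, 0.004], [-0.0005, 0, 0.008], [-0.0005, 0, 0.011], [-0.0005, 0, 0.0125], [-0.0005, 0, 0.0135], [-0.0005, 0, 0.0135], [-0.0005, 0, 0.0135]], "rotation": [[0, 0, 0], [0, 0, 0], [0, 0, 0], [0, 0, 0], [0, 0, 0], [0, 0, 0], [0, 0, 0]], "gripper": [1, 1, 1, 1, 1, 1, 1]}}

```text
time_s: 34.83
eef_pos: [458.3, 52.5, 104.5]
ee_rot: [0.0, 0.725, 0.689, 0.0]
force: [-2.9, 0.0, 6.9]
grip_width: 0.405
grip_force: 41.3
```

>>> {"api": "play_rows", "payload": {"translation": [[0, 0, 0], [0, 0, 0], [0, 0, 0], [0, 0, -0.03], [0, 0, -0.06], [-0.03, 0.005, -0.07], [-0.09, 0.02, -0.07], [-0.15, 0.033, -0.07], [-0.21, 0.046, -0.07], [-0.27, 0.059, -0.07]], "rotation": [[0, 0, 0], [0, 0, 0], [0, 0, 0], [0, 0, 0], [0, 0, 0], [0, 0, 0], [0, 0, 0], [0, 0, 0], [0, 0, 0], [0, 0, 0]], "gripper": [-0.4, -0.4, -0.4, -0.4, -0.4, -0.4, -0.4, -0.4, -0.4, -0.4]}}

```text
time_s: 36.08
eef_pos: [503.1, -222.3, 173.8]
ee_rot: [0.0, 0.725, 0.688, 0.0]
force: [0.9, 0.4, -0.1]
grip_width: 0.694
grip_force: 0.0
```

>>> {"api": "play_rows", "payload": {"translation": [[-0.06, 0.012, 0], [-0.11, 0.024, 0], [-0.1414, 0.0295, 0], [-0.1414, 0.0295, 0], [-0.1414, 0.0295, 0.03], [-0.1414, 0.0295, 0.07], [-0.1414, 0.0295, 0.1], [-0.1414, 0.0295, 0.115], [-0.1414, 0.0295, 0.115], [-0.1414, 0.0295, 0.115]], "rotation": [[0, 0, 0], [0, 0, 0], [0, 0, 0], [0, 0, 0], [0, 0, 0], [0, 0, 0], [0, 0, 0], [0, 0, 0], [0, 0, 0], [0, 0, 0]], "gripper": [-0.4, -0.4, -0.4, -0.4, -0.4, -0.4, -0.4, -0.4, -0.4, -0.4]}}

```text
time_s: 37.33
eef_pos: [525.7, -363.3, 60.3]
ee_rot: [0.001, 0.725, 0.689, 0.0]
force: [-0.5, 0.3, 0.1]
grip_width: 0.7
grip_force: 0.0
```

>>> {"api": "play_rows", "payload": {"translation": [[0, 0, 0.004], [0, 0, 0.004], [0, 0, 0.004], [0, 0, 0.004], [0, 0, 0.004], [0, 0, 0.004]], "rotation": [[0, 0, 0], [0, 0, 0], [0, 0, 0], [0, 0, 0], [0, 0, 0], [0, 0, 0]], "gripper": [-0.4, 1, 1, 1, 1, 1]}}

```text
time_s: 38.08
eef_pos: [525.2, -363.1, 55.1]
ee_rot: [0.0, 0.725, 0.688, -0.0]
force: [-0.8, 0.2, 3.3]
grip_width: 0.388
grip_force: 39.7
```

>>> {"api": "play_rows", "payload": {"translation": [[0, 0, -0.02], [0, 0, -0.06], [0, 0, -0.095], [0.02, -0.005, -0.105], [0.06, -0.015, -0.105], [0.105, -0.027, -0.105], [0.15, -0.039, -0.105], [0.195, -0.051, -0.105], [0.24, -0.063, -0.105], [0.285, -0.075, -0.105]], "rotation": [[0, 0, 0], [0, 0, 0], [0, 0, 0], [0, 0, 0], [0, 0, 0], [0, 0, 0], [0, 0, 0], [0, 0, 0], [0, 0, 0], [0, 0, 0]], "gripper": [1, 1, 1, 1, 1, 1, 1, 1, 1, 1]}}

```text
time_s: 39.33
eef_pos: [464.5, -72.9, 159.6]
ee_rot: [-0.0, 0.725, 0.688, 0.0]
force: [-0.3, 0.2, 0.4]
grip_width: 0.384
grip_force: 39.8
```

>>> {"api": "play_rows", "payload": {"translation": [[0.03, -0.007, 0], [0.05, -0.013, 0], [0.0545, -0.0142, 0], [0.0545, -0.0142, 0], [0.0545, -0.0142, 0.02], [0.0545, -0.0142, 0.04], [0.0545, -0.0142, 0.05], [0.0545, -0.0142, 0.05], [0.0545, -0.0142, 0.05]], "rotation": [[0, 0, 0], [0, 0, 0], [0, 0, 0], [0, 0, 0], [0, 0, 0], [0, 0, 0], [0, 0, 0], [0, 0, 0], [0, 0, 0]], "gripper": [1, 1, 1, 1, 1, 1, 1, 1, 1]}}

```text
time_s: 40.45
eef_pos: [454.1, -19.6, 110.4]
ee_rot: [0.001, 0.725, 0.688, 0.0]
force: [1.3, -0.5, -1.3]
grip_width: 0.387
grip_force: 39.8
```

Lower about 14 mm.

>>> {"api": "play_rows", "payload": {"translation": [[0, 0, 0.004], [0, 0, 0.008], [0, 0, 0.011], [0, 0, 0.013], [0, 0, 0.014], [0, 0, 0.0145], [0, 0, 0.0145]], "rotation": [[0, 0, 0], [0, 0, 0], [0, 0, 0], [0, 0, 0], [0, 0, 0], [0, 0, 0], [0, 0, 0]], "gripper": [1, 1, 1, 1, 1, 1, 1]}}

```text
time_s: 41.32
eef_pos: [453.9, -19.4, 96.0]
ee_rot: [0.0, 0.725, 0.689, 0.0]
force: [-2.1, 0.4, 7.3]
grip_width: 0.384
grip_force: 40.6
```

>>> {"api": "play_rows", "payload": {"translation": [[0, 0, 0], [0, 0, 0], [0, 0, 0], [0, 0, -0.03], [0, 0, -0.065], [-0.03, 0, -0.075], [-0.09, 0.001, -0.075], [-0.15, 0.002, -0.075], [-0.21, 0.003, -0.075], [-0.27, 0.0042, -0.075]], "rotation": [[0, 0, 0], [0, 0, 0], [0, 0, 0], [0, 0, 0], [0, 0, 0], [0, 0, 0], [0, 0, 0], [0, 0, 0], [0, 0, 0], [0, 0, 0]], "gripper": [-0.4, -0.4, -0.4, -0.4, -0.4, -0.4, -0.4, -0.4, -0.4, -0.4]}}

```text
time_s: 42.58
eef_pos: [443.5, -291.2, 170.3]
ee_rot: [0.0, 0.725, 0.688, 0.0]
force: [1.7, 0.2, -0.8]
grip_width: 0.699
grip_force: 0.0
```

>>> {"api": "play_rows", "payload": {"translation": [[-0.045, 0, 0], [-0.07, 0, 0], [-0.0735, 0, 0], [-0.0735, 0, 0.03], [-0.0735, 0, 0.07], [-0.0735, 0, 0.1], [-0.0735, 0, 0.117], [-0.0735, 0, 0.117], [-0.0735, 0, 0.117]], "rotation": [[0, 0, 0], [0, 0, 0], [0, 0, 0], [0, 0, 0], [0, 0, 0], [0, 0, 0], [0, 0, 0], [0, 0, 0], [0, 0, 0]], "gripper": [-0.4, -0.4, -0.4, -0.4, -0.4, -0.4, -0.4, -0.4, -0.4]}}

```text
time_s: 43.7
eef_pos: [440.6, -362.9, 54.6]
ee_rot: [0.001, 0.725, 0.689, -0.0]
force: [0.1, -0.3, 0.3]
grip_width: 0.698
grip_force: 0.0
```

>>> {"api": "play_rows", "payload": {"translation": [[0, 0, 0.001], [0, 0, 0.001], [0, 0, 0.001], [0, 0, 0.001], [0, 0, 0.001], [0, 0, 0.001]], "rotation": [[0, 0, 0], [0, 0, 0], [0, 0, 0], [0, 0, 0], [0, 0, 0], [0, 0, 0]], "gripper": [-0.4, 1, 1, 1, 1, 1]}}

```text
time_s: 44.45
eef_pos: [440.1, -362.8, 52.7]
ee_rot: [0.0, 0.725, 0.688, -0.0]
force: [-2.6, 1.2, 5.3]
grip_width: 0.317
grip_force: 39.3
```

>>> {"api": "play_rows", "payload": {"translation": [[0, 0, -0.02], [0, 0, -0.06], [0, 0, -0.095], [0.02, 0, -0.105], [0.06, -0.001, -0.105], [0.11, -0.002, -0.105], [0.16, -0.003, -0.105], [0.21, -0.0043, -0.105], [0.255, -0.0043, -0.105], [0.2716, -0.0043, -0.105]], "rotation": [[0, 0, 0], [0, 0, 0], [0, 0, 0], [0, 0, 0], [0, 0, 0], [0, 0, 0], [0, 0, 0], [0, 0, 0], [0, 0, 0], [0, 0, 0]], "gripper": [1, 1, 1, 1, 1, 1, 1, 1, 1, 1]}}

```text
time_s: 45.7
eef_pos: [448.8, -87.9, 156.1]
ee_rot: [-0.001, 0.724, 0.689, -0.0]
force: [-0.5, -0.5, -0.5]
grip_width: 0.316
grip_force: 39.7
```

>>> {"api": "play_rows", "payload": {"translation": [[0, 0, 0], [0, 0, 0], [0, 0, 0.02], [0, 0, 0.04], [0, 0, 0.05], [0, 0, 0.05], [0, 0, 0.05]], "rotation": [[0, 0, 0], [0, 0, 0], [0, 0, 0], [0, 0, 0], [0, 0, 0], [0, 0, 0], [0, 0, 0]], "gripper": [1, 1, 1, 1, 1, 1, 1]}}

```text
time_s: 46.58
eef_pos: [450.2, -91.5, 107.9]
ee_rot: [0.001, 0.725, 0.688, 0.0]
force: [-0.4, 0.2, -1.1]
grip_width: 0.315
grip_force: 39.7
```

>>> {"api": "play_rows", "payload": {"translation": [[0, 0, 0.004], [0, 0, 0.008], [0, 0, 0.011], [0, 0, 0.013], [0, 0, 0.014], [0, 0, 0.0145], [0, 0, 0.0145]], "rotation": [[0, 0, 0], [0, 0, 0], [0, 0, 0], [0, 0, 0], [0, 0, 0], [0, 0, 0], [0, 0, 0]], "gripper": [1, 1, 1, 1, 1, 1, 1]}}

```text
time_s: 47.45
eef_pos: [450.1, -91.3, 93.6]
ee_rot: [0.0, 0.725, 0.689, 0.0]
force: [-2.6, 0.8, 8.4]
grip_width: 0.311
grip_force: 40.6
```

Seated. Release, rise, back away and look.

>>> {"api": "play_rows", "payload": {"translation": [[0, 0, 0], [0, 0, 0], [0, 0, 0], [0, 0, -0.03], [0, 0, -0.07], [0, 0, -0.11], [-0.05, 0, -0.11], [-0.1, 0, -0.11], [-0.15, 0, -0.11], [-0.18, 0, -0.11]], "rotation": [[0, 0, 0], [0, 0, 0], [0, 0, 0], [0, 0, 0], [0, 0, 0], [0, 0, 0], [0, 0, 0], [0, 0, 0], [0, 0, 0], [0, 0, 0]], "gripper": [-0.4, -0.4, -0.4, -0.4, -0.4, -0.4, -0.4, -0.4, -0.4, -0.4]}}

```text
time_s: 48.7
eef_pos: [440.0, -272.9, 202.5]
ee_rot: [-0.0, 0.726, 0.688, -0.0]
force: [0.6, -0.6, -0.1]
grip_width: 0.7
grip_force: 0.0
```

```bash
python3 - <<'E'
from h import *
s=cap("scene"); im=cv2.cvtColor(s["pixels"],cv2.COLOR_RGB2BGR)
cv2.imwrite("pics/m8.png",cv2.resize(im[110:290,170:410],(800,600),interpolation=cv2.INTER_CUBIC))
E
```

```text
(no output)
```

View pics/m8.png

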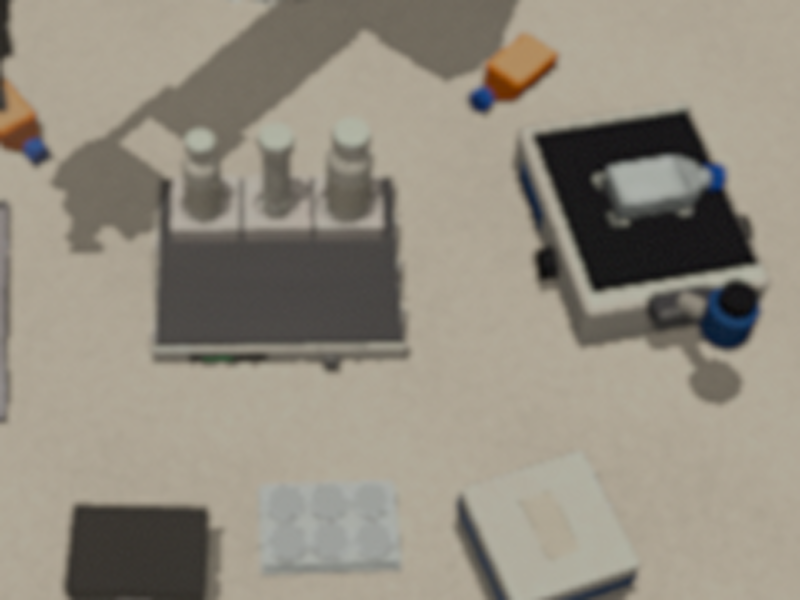

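All three stand upright in their own blocks, with caps at (200,140), (277,138) and (350,135). The flask is flat on the stage at (655,185) and the well plate is untouched.

```bash
python3 -c "
from rig import ctrl
print(ctrl.finish_job())"
```

```text
the job is handed in; nothing more can be done
None
```

The job is handed in at about 49 s: the flask lies flat on the imaging stage, within about 2 mm of the lens window's centre and in line with the corner marks. Both bottles and the tube stand upright in their own blocks, and the six-well plate was not touched.

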